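# Start the clamp screw in the microscope stand foot

## Task

Fit the yellow wing screw to the white microscope stand foot: take it from the blue rack, lower it (do not drop it) straight down the deep well with its wing along the yellow line on the foot until its flange sits fully home on the foot, then start its thread with a quarter turn clockwise (seen from above) and let go. Leave the black wing screw in its place in the rack.

Things in the scene. Friction and masses are not known exactly. Their poses are not given: they have to be found in the camera images.
- yellow_screw_grip (a point): Yellow wing screw, upright in a hole of the blue rack (top 78 mm high). Point: mid-wing, on the axis; z up, x along the wing. Wing 54 long (x), 14 thick (y), from 22 above to 24 mm below the point. Flange 60 wide, 6 thick, underside 30 below. Shank 18 wide, ends 99 below; last 15 mm is a flat tongue, 22 along x, 8 thick, round-edged. Half turns are alike. 0.17 kg
- black_screw_grip (a point): A bystander: black wing screw of the same shape in another hole of the same blue rack; this point is at the middle of its wing. The rack's three holes lie in a row, 88 mm apart; the third holds a white tube that stands 110 mm high.
- well_mouth (a point): Centre of the well's mouth on top of the fixed white foot (block 120 x 90 mm, top 85 mm high). z up, x along the block's long side and its yellow line. Upright bore 34 mm wide, mouth flared to 45. At the bottom a brass piece has a 18 mm slot along x. With wing along x (within 20 deg) the tongue enters it and the flange lands on the top, wing middle 30 mm above here; else it stands 10 mm proud
- thread (a joint): Turn of the brass thread piece at the bottom of the well, rad: 0 at the start, growing clockwise seen from above, stop at 1.7. Only the screw's tongue reaches it. It turns stiffly (0.04 N m), stays where it is left, and has about 25 degrees of play either way round the tongue.
Not all that is in view belongs to the job. What is shaped like the part that bears well_mouth but purple or red is not meant. Of the things that look like the part that bears yellow_screw_grip, the larger one is meant.

How it is judged:
By the outcome, as a careful person would: the job done as asked, in the order asked, and still so for the second after the job is handed in, with the robot touching nothing.
It also fails if it takes over 42 s, if anything falls off the work surface, if the arm or the gripper's body presses on something with over 40 N, if the wrist force passes 120 N, or if a joint passes its speed limit or range.

## Robot

A 6-joint arm with a two-finger parallel gripper is mounted at the origin on the work surface. World frame = base frame: x ahead of the robot, y to its left, z up, the work surface at z = 0. Lengths are in m, angles in degrees, forces in N, time in s.
With the tool pointing down it reaches from about 0.35 to 0.875 m from the base axis. Payload 4.2 kg.
Tool frame: the origin (TCP) lies on the centre line of the jaws, within the pads' length; the fingertips stand 19 mm ahead of it and the grasp point (between the pads) is the TCP; x points along the fingers, y is the direction in which the jaws open and shut, and the axes are right-handed (so a half turn about x gives the same grasp; the last joint's range is limited). The gripper opens to 87 mm and grips with 3 to 60 N. Pads are 19 mm wide; open, the fingers measure 117 mm over their backs; the gripper's body (75 mm by 190 mm) begins 51 mm behind the grasp point.
Start: joints at [90.161, 22.042, 0.453, 0, -68.411, -14.817], TCP at [0.158, 0.605, 0.242] pointing down, gripper open.
Joint ranges: [-179.83, 179.83], [-69.29, 118.12], [-61.27, 80.66], [-181.25, 117.63], [-171.15, -9.14], [-177.46, 177.46]. Speed limits (degrees/s): [159.86, 159.86, 180, 180, 180, 180].

## Interface

Orientations are given as a 3x3 rotation matrix whose columns are the frame's x, y, z axes.
In Python, from station import r, viewer, job, spotter gives the robot as it stands.
- The arm moves only by the tool play_rows, never from a script. Its argument "commands" is a list of rows, each an object of numbers: "fingers": the gripper command: -1 is fully open, 1 is shut, values between are in proportion; "tx", "ty", "tz": the shift along the tool's x, y, z normalised to -1 to 1, where 1 is 750 mm; "ax", "ay", "az": the turn, a rotation vector about the tool's x, y, z normalised to -1 to 1, where 1 is pi rad. In form: [{"fingers": .., "tx": .., "ty": .., "tz": .., "ax": .., "ay": .., "az": ..}, ...]. A call has 1 to 5 rows; each row is the pose to reach, as a shift and turn from the pose commanded when the call began, along the tool's axes at that moment, turning the shorter way round; what a row does not reach only later rows make up. A row lasts 1/12 s, in which the tool goes at most 41.7 mm and 7.16 degrees, less where a joint would pass 70% of its speed; a pose out of reach is approached as far as the arm can. A call with a number of a shift or a turn outside -1 to 1 is refused whole. A call with a gripper value outside its range is refused whole. The fingers move at their own pace and stop on an object; the grip force is fixed at half the most. Time passes only in rows, so rows that repeat a pose let the fingers close. It gives the time, the measured TCP pose, the force and the opening at its end, in the units of the state.
- r.sense(): the state, without advancing time (a new reading comes with each control period).
- viewer.capture(name): name is "scene" or "top" or "wrist"; returns a dict with "image" (420x560x3 uint8, red, green, blue), "fx", "fy", "cx", "cy" (pixels), "dist" ([k1, k2, p1, p2, k3] as OpenCV has them; the pictures are not rectified), "R" (3x3) and "t" (3): a world point X has camera coordinates R X + t; the wrist camera has in their place "mount" (4x4, takes a point from camera to tool coordinates, whose origin is the TCP and whose axes are the tool frame's). Camera axes: x right, y down, z forward; pixel columns grow to the right and rows downward; lengths in m; the calibration is good to about 2 mm. A picture is of the moment at which its call begins: read the wrist's pose just before it. There is no depth.
- job.finish_job(): hands the job in, once; it reports no verdict.
Trained networks look in a picture, given as the dict that the camera call returned (one of the last four; its "shot" number tells which), for a name from the list of things; names that differ only in an ending like _2 or _b are one class to them, and where a whole thing is asked for, a point or a joint stands for the part that bears it (a point fixed in the world has none). Each returns a list of dicts, best first, with "score" (0 to 1); they miss things now and then, are a little off and sometimes report something else, mostly with a low value. They report only what shows in the picture. A call takes as long as a camera call. They do not tell look-alikes from the thing itself.
- spotter.find_in(name, picture): "uv" ([column, row] in pixels, amid what is visible of it).
- spotter.silhouettes(name, picture): "region" (420x560 bool, what is visible of it) and "uv" ([column, row] in pixels, amid what is visible of it).
The state is a dict: "time_s": time; "joints": joint angles; "joint_velocities": joint speeds; "effort": joint torques, N m; "tcp_pos": TCP position; "ee_rot": TCP orientation; "wrist_force": force on the tool from outside, world axes, zero at the start; "moment": the same for the moment, N m; "gripper_width": opening from 0.0 (shut) to 1.0 (fully open).
Only numpy, scipy, OpenCV 4.12 (cv2) and the standard library are available. Lean on these libraries where they do the work, as an engineer would, in place of code of your own. Each camera call takes 0.05 s, during which the arm holds its last target. There are 200 camera calls.

## Working session

There is one attempt and no reset: what is moved stays moved. The work goes in short steps, Python scripts to look and compute and a tool call to move; the robot and the scene stay as the last step left them, time stands still between calls to the robot, and variables do not carry over. Pictures are saved under pics/ and viewed, about 8 in all and at most 12, crops included, and the job is handed in when it is done.

Besides the shell and the picture viewer there is one more tool, called after "Request:" in YAML: its name, and indented under it one key for each argument. play_rows: Moves the arm, as the interface text tells. Its arguments: {"type":"object","properties":{"commands":{"type":"array"}},"required":["commands"]}

```bash
mkdir -p pics; cat > h.py <<'E'
import numpy as np, cv2
from station import r, viewer, job, spotter
def save(n,im): cv2.imwrite(f'pics/{n}.png',im[:,:,::-1])
def cam(p):
    K=np.array([[p['fx'],0,p['cx']],[0,p['fy'],p['cy']],[0,0,1.]]);d=np.array(p['dist'],float)
    if 'R' in p: return K,d,np.array(p['R']),np.array(p['t']).ravel()
    M=np.array(p['mount']);s=p['state'];T=np.eye(4);T[:3,:3]=s['ee_rot'];T[:3,3]=s['tcp_pos'];W=np.linalg.inv(T@M)
    return K,d,W[:3,:3],W[:3,3]
def shot(n):
    s=r.sense();p=viewer.capture(n);p=dict(p) if not isinstance(p,dict) else p
    p['state']=s;return p
def onz(p,uv,z):
    K,d,R,t=cam(p);q=cv2.undistortPoints(np.array(uv,float).reshape(-1,1,2),K,d).reshape(-1,2)
    D=np.c_[q,np.ones(len(q))]@R; C=-R.T@t
    return C+D*((z-C[2])/D[:,2])[:,None]
def proj(p,X):
    K,d,R,t=cam(p);return cv2.projectPoints(np.array(X,float).reshape(-1,3),cv2.Rodrigues(R)[0],t,K,d)[0].reshape(-1,2)
E
python3 - <<'E'
from h import *
a=shot('scene');b=shot('top')
for n,p in(('scene',a),('top',b)):
    save(n,p['image'])
    K,d,R,t=cam(p);print(n,'C',(-R.T@t).round(3))
    for k in('yellow_screw_grip','black_screw_grip','well_mouth','thread'):
        try:
            for f in spotter.find_in(k,p)[:4]:
                print(k,np.round(f['uv'],1),round(f['score'],2),onz(p,f['uv'],.085 if k=='well_mouth' else .108).round(3))
        except Exception as e: print(k,e)
s=r.sense();print(s)
save('both',np.vstack([a['image'],b['image']])[::1] if 0 else a['image'])
E
```

```text
scene C [ 1.022 -0.211  0.649]
yellow_screw_grip [127.8 243.8] 0.93 [[ 0.459 -0.295  0.108]]
yellow_screw_grip [385.5 230. ] 0.74 [[0.565 0.157 0.108]]
yellow_screw_grip [120.7 278. ] 0.72 [[ 0.534 -0.311  0.108]]
black_screw_grip [230.3 271. ] 0.75 [[ 0.574 -0.139  0.108]]
well_mouth [378.2 161.8] 0.65 [[0.34  0.267 0.085]]
well_mouth [246.1 209. ] 0.61 [[ 0.407 -0.068  0.085]]
well_mouth [385.5 229.6] 0.56 [[0.545 0.173 0.085]]
top C [0.32  0.009 1.324]
yellow_screw_grip [399.3 172.3] 0.9 [[ 0.518 -0.301  0.108]]
yellow_screw_grip [397.5 222.7] 0.78 [[ 0.399 -0.292  0.108]]
black_screw_grip [325.6 161.5] 0.66 [[ 0.547 -0.127  0.108]]
well_mouth [146.6 285.7] 0.91 [[0.26  0.302 0.085]]
well_mouth [190.4 190. ] 0.9 [[0.487 0.198 0.085]]
well_mouth [298.2 252. ] 0.77 [[ 0.334 -0.059  0.085]]
thread [293.7 250.5] 0.64 [[ 0.337 -0.047  0.108]]
thread [191.1 191.9] 0.51 [[0.479 0.193 0.108]]
thread [143.8 284.4] 0.49 [[0.265 0.303 0.108]]
{'time_s': 0.5, 'joints': array([ 9.01593557e+01,  2.20434974e+01,  4.51257962e-01, -1.81733367e-03,
       -6.84091305e+01, -1.48169718e+01]), 'joint_velocities': array([ 0.02898143,  0.03376155,  0.04058403,  0.00288519, -0.04397512,
        0.0617707 ]), 'effort': array([-6.56903012e-07, -3.90076554e+01,  1.87444800e+01,  4.22079518e+00,
        1.49490370e-02, -4.19963703e-05]), 'tcp_pos': array([0.15811044, 0.60464693, 0.24151683]), 'ee_rot': array([[-2.94263213e-05, -2.53053640e-01, -9.67452249e-01],
       [-2.39916873e-05, -9.67452249e-01,  2.53053641e-01],
       [-9.99999999e-01,  3.06572495e-05,  2.23973769e-05]]), 'wrist_force': array([ 0.29427789, -0.73205794, -0.90680403]), 'moment': array([ 0.00949417, -0.01263555,  0.02855387]), 'gripper_width': 1.0011875708697584}
```

View pics/scene.png

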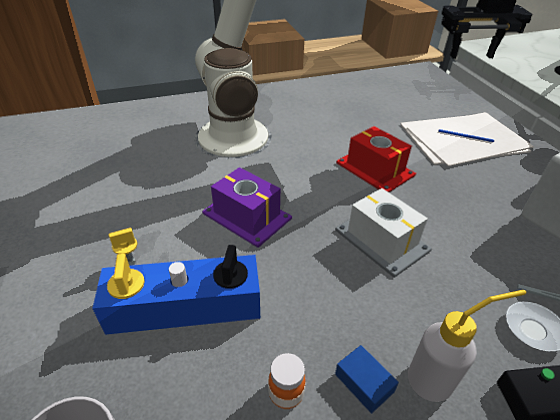

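View pics/top.png

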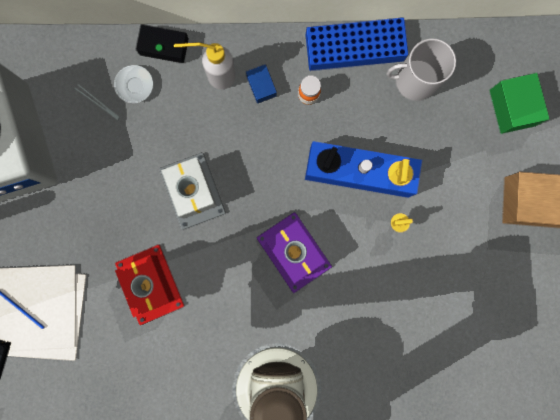

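Yellow candidates: the screw in the blue rack (top ≈(400,172), scene ≈(125,275)) and a smaller loose one (top ≈(400,222), scene ≈(123,243)). The rack one is larger and stands in the rack, so it is the one meant. The white foot is at top (188,188) and scene (388,212). The purple and red ones are decoys. I'll confirm with an enlarged crop.

```bash
python3 - <<'E'
from h import *
a=shot('scene');b=shot('top')
def mask(p,box):
    h=cv2.cvtColor(p['image'],cv2.COLOR_RGB2HSV);m=cv2.inRange(h,(18,110,100),(35,255,255));z=np.zeros_like(m)
    x0,x1,y0,y1=box;z[y0:y1,x0:x1]=m[y0:y1,x0:x1];return z
# yellow line on white foot
for p,bx,n in((b,(160,220,150,225),'top'),(a,(345,430,185,245),'scene')):
    m=mask(p,bx);v,u=np.nonzero(m);X=onz(p,np.c_[u,v],.085)[:,:2]
    l=cv2.fitLine(X.astype(np.float32),cv2.DIST_HUBER,0,.001,.001).ravel();print(n,len(u),'line dir',np.degrees(np.arctan2(l[1],l[0])),'pt',l[2:],'ends',X.min(0),X.max(0))
    print(np.c_[u,v][::max(1,len(u)//12)].tolist())
for p,bx,n in((b,(380,425,150,192),'top'),(a,(95,150,250,300),'scene')):
    m=mask(p,bx);v,u=np.nonzero(m);print(n,len(u),u.min(),u.max(),v.min(),v.max())
def crop(p,x,y,w=35): return cv2.resize(p['image'][y-w:y+w,x-w:x+w],(380,380),interpolation=cv2.INTER_CUBIC)
save('crop1',np.hstack([crop(b,400,185),crop(b,188,188)]))
E
```

```text
top 136 line dir 19.554815 pt [0.49417412 0.20471258] ends [0.43605479 0.18035197] [0.55347322 0.22817522]
[[179, 163], [180, 167], [182, 170], [192, 184], [191, 186], [194, 187], [187, 189], [188, 190], [191, 191], [190, 193], [192, 203], [195, 206], [196, 210]]
scene 89 line dir 16.08024 pt [0.5294792 0.2140987] ends [0.44332565 0.18375273] [0.59127423 0.22949842]
[[367, 196], [371, 197], [372, 199], [374, 201], [403, 219], [405, 221], [406, 223], [410, 224], [411, 226], [412, 228], [411, 233], [410, 237], [408, 242]]
top 480 388 412 159 184
scene 1108 107 143 250 298
```

View pics/crop1.png

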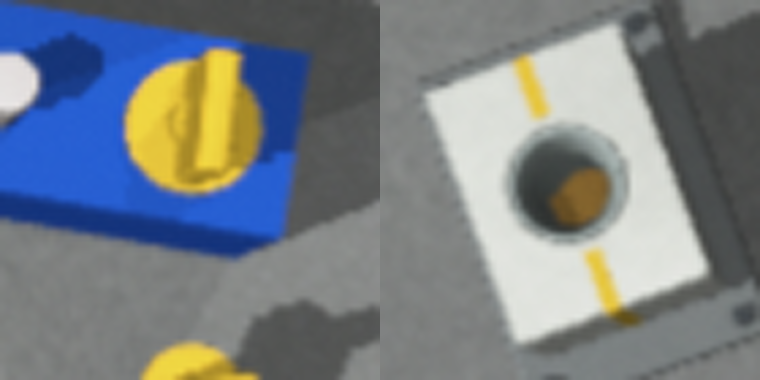

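The crop confirms it: the rack screw's flange centre is at top ≈(400.5,173), with the wing running nearly straight up the image. The white foot's mouth is at top ≈(187.5,187) and its line is at about 19.5° in the world. Next I'll set up a move helper.

```bash
cat >> h.py <<'E'
def go(pos,yaw,s=None,f=-1):
    """tool-frame normalised row reaching TCP pos (world), tool down with y axis at yaw deg"""
    from scipy.spatial.transform import Rotation as Ro
    s=s or r.sense();R=np.array(s['ee_rot']);c=np.radians(yaw)
    y=np.array([np.cos(c),np.sin(c),0]);x=np.array([0,0,-1.]);G=np.c_[x,y,np.cross(x,y)]
    t=R.T@(np.array(pos)-s['tcp_pos'])/.75;w=Ro.from_matrix(R.T@G).as_rotvec()/np.pi
    print('tcp',np.round(s['tcp_pos'],4),'yaw',np.degrees(np.arctan2(R[1,1],R[0,1])).round(1),'t',s['time_s'],'j',np.round(s['joints'],0),'w',round(s['gripper_width'],3),'F',np.round(s['wrist_force'],1),'M',np.round(s['moment'],2))
    print(dict(zip(('tx','ty','tz','ax','ay','az'),np.r_[t,w].round(4).tolist())),'rows',np.ceil(max(np.linalg.norm(t)*750/41.7,np.linalg.norm(w)*180/7.16)))
E
python3 - <<'E'
from h import *
p=viewer.capture('wrist');print(np.round(p['mount'],3),p['fx'],p['fy'],p['cx'],p['cy'])
b=shot('top')
print('flange',onz(b,[400.5,173.2],.084),'wingtop',onz(b,[[406.4,160.1],[403.7,181.7]],.130),'mouth',onz(b,[187.4,186.7],.085))
go([.45,.19,.30],-70.5)
E
```

```text
[[-0.    -0.243  0.97  -0.143]
 [ 1.     0.001  0.001 -0.001]
 [-0.001  0.97   0.243 -0.065]
 [ 0.     0.     0.     1.   ]] 344.28910175922 344.28910175922 280.0091015740857 210.92386803721595
flange [[ 0.52009951 -0.30989055  0.084     ]] wingtop [[ 0.54328395 -0.31283427  0.13      ]
 [ 0.49257952 -0.30471442  0.13      ]] mouth [[0.49529685 0.20564776 0.085     ]]
tcp [0.1581 0.6046 0.2416] yaw -104.7 t 0.7 j [ 90.  22.   0.  -0. -68. -15.] w 0.997 F [ 0.2 -0.3  0.2] M [0.03 0.02 0.01]
{'tx': -0.0779, 'ty': 0.4364, 'tz': -0.5164, 'ax': -0.1897, 'ay': 0.0, 'az': 0.0} rows 13.0
```

Request:
play_rows:
  commands:
    - {"fingers": -1, "tx": -0.078, "ty": 0.4, "tz": -0.58, "ax": -0.19, "ay": 0, "az": 0}
    - {"fingers": -1, "tx": -0.078, "ty": 0.4, "tz": -0.58, "ax": -0.19, "ay": 0, "az": 0}
    - {"fingers": -1, "tx": -0.078, "ty": 0.4, "tz": -0.58, "ax": -0.19, "ay": 0, "az": 0}
    - {"fingers": -1, "tx": -0.078, "ty": 0.4, "tz": -0.58, "ax": -0.19, "ay": 0, "az": 0}
    - {"fingers": -1, "tx": -0.078, "ty": 0.4, "tz": -0.58, "ax": -0.19, "ay": 0, "az": 0}

```text
time_s: 1.12
tcp_pos: [0.2938, 0.4466, 0.2648]
ee_rot: [[0.0, 0.341, -0.94], [0.0, -0.94, -0.341], [-1.0, -0.0, -0.0]]
wrist_force: [0.1, -0.4, 0.9]
gripper_width: 0.999
```

```bash
python3 -c "
from h import *
go([.495,.206,.30],-70.5)"
```

```text
tcp [0.2938 0.4466 0.2648] yaw -70.1 t 1.1167 j [ 74.  12. -10.   0. -68.  36.] w 0.999 F [ 0.1 -0.4  0.9] M [ 0.02 -0.09  0.07]
{'tx': -0.0469, 'ty': 0.3931, 'tz': -0.1429, 'ax': 0.0023, 'ay': -0.0001, 'az': 0.0001} rows 8.0
```

Request:
play_rows:
  commands:
    - {"fingers": -1, "tx": -0.046, "ty": 0.39, "tz": -0.14}
    - {"fingers": -1, "tx": -0.046, "ty": 0.39, "tz": -0.14}
    - {"fingers": -1, "tx": -0.046, "ty": 0.39, "tz": -0.14}
    - {"fingers": -1, "tx": -0.046, "ty": 0.39, "tz": -0.14}
    - {"fingers": -1, "tx": -0.046, "ty": 0.39, "tz": -0.14}

```text
$.commands[0]: bad value
```

```bash
python3 -c "
from h import *
go([.495,.206,.30],-70.5)"
```

```text
tcp [0.2938 0.4466 0.2648] yaw -70.1 t 1.1167 j [ 74.  12. -10.   0. -68.  36.] w 0.999 F [ 0.1 -0.4  0.9] M [ 0.02 -0.09  0.07]
{'tx': -0.0469, 'ty': 0.3931, 'tz': -0.1429, 'ax': 0.0023, 'ay': -0.0001, 'az': 0.0001} rows 8.0
```

Request:
play_rows:
  commands:
    - {"fingers": -1, "tx": -0.046, "ty": 0.39, "tz": -0.14, "ax": 0, "ay": 0, "az": 0}
    - {"fingers": -1, "tx": -0.046, "ty": 0.39, "tz": -0.14, "ax": 0, "ay": 0, "az": 0}
    - {"fingers": -1, "tx": -0.046, "ty": 0.39, "tz": -0.14, "ax": 0, "ay": 0, "az": 0}
    - {"fingers": -1, "tx": -0.046, "ty": 0.39, "tz": -0.14, "ax": 0, "ay": 0, "az": 0}
    - {"fingers": -1, "tx": -0.046, "ty": 0.39, "tz": -0.14, "ax": 0, "ay": 0, "az": 0}

```text
time_s: 1.53
tcp_pos: [0.4249, 0.2862, 0.2881]
ee_rot: [[0.001, 0.335, -0.942], [0.001, -0.942, -0.335], [-1.0, -0.0, -0.001]]
wrist_force: [0.6, 0.2, -0.1]
gripper_width: 0.999
```

```bash
python3 -c "
from h import *
go([.495,.206,.30],-70.5)"
```

```text
tcp [0.4249 0.2862 0.2881] yaw -70.4 t 1.5333 j [ 52.   9. -11.   0. -70.  57.] w 0.999 F [ 0.6  0.2 -0.1] M [ 0.02 -0.12  0.04]
{'tx': -0.0159, 'ty': 0.132, 'tz': -0.0523, 'ax': 0.0004, 'ay': -0.0003, 'az': 0.0002} rows 3.0
```

Request:
play_rows:
  commands:
    - {"fingers": -1, "tx": -0.016, "ty": 0.13, "tz": -0.05, "ax": 0, "ay": 0, "az": 0}
    - {"fingers": -1, "tx": -0.016, "ty": 0.13, "tz": -0.05, "ax": 0, "ay": 0, "az": 0}
    - {"fingers": -1, "tx": -0.016, "ty": 0.13, "tz": -0.05, "ax": 0, "ay": 0, "az": 0}
    - {"fingers": -1, "tx": -0.016, "ty": 0.13, "tz": -0.05, "ax": 0, "ay": 0, "az": 0}

```text
time_s: 1.87
tcp_pos: [0.4944, 0.2056, 0.3]
ee_rot: [[0.002, 0.33, -0.944], [-0.0, -0.944, -0.33], [-1.0, 0.001, -0.001]]
wrist_force: [-0.6, 0.7, 0.8]
gripper_width: 0.999
```

```bash
python3 - <<'E'
from h import *
p=shot('wrist');save('w1',p['image'])
print(spotter.find_in('well_mouth',p)[:3])
h=cv2.cvtColor(p['image'],cv2.COLOR_RGB2HSV);m=cv2.inRange(h,(18,110,100),(35,255,255))
n,l,st,c=cv2.connectedComponentsWithStats(m)
for i in range(1,n):
    if st[i,4]>60:
        v,u=np.nonzero(l==i);X=onz(p,np.c_[u,v],.085)[:,:2];k=cv2.fitLine(X.astype(np.float32),cv2.DIST_HUBER,0,.001,.001).ravel()
        print(st[i],c[i].round(1),onz(p,c[i],.085).round(4),np.degrees(np.arctan2(k[1],k[0])))
g=onz(p,[280,210],.085);print(g)
go([.53,-.1,.30],-80)
E
```

```text
[{'uv': [180.4, 304.2], 'score': 0.76}, {'uv': [279.6, 172.1], 'score': 0.72}, {'uv': [375.6, 313.2], 'score': 0.6}]
[274 127   8  29 203] [278. 141.] [[0.5405 0.2247 0.085 ]] 19.610407
[266 169  26  21 411] [278.7 178.8] [[0.5038 0.2111 0.085 ]] -74.62341
[276 216   7  25 174] [279.  227.9] [[0.4532 0.1931 0.085 ]] 19.479763
[ 72 257  14  51 236] [ 76.3 283.8] [[0.3103 0.3937 0.085 ]] 13.188588
[475 267  14  41 173] [484.  288.8] [[ 0.4616 -0.0586  0.085 ]] 21.775795
[[0.47249925 0.19869659 0.085     ]]
tcp [0.4924 0.2078 0.2993] yaw -70.6 t 1.9667 j [ 40.  11.  -7.  -0. -72.  69.] w 1.001 F [-0.1 -0.2 -0.7] M [-0.07 -0.07 -0.  ]
{'tx': -0.001, 'ty': 0.4037, 'tz': 0.0891, 'ax': 0.0523, 'ay': 0.0, 'az': 0.0001} rows 8.0
```

View pics/w1.png

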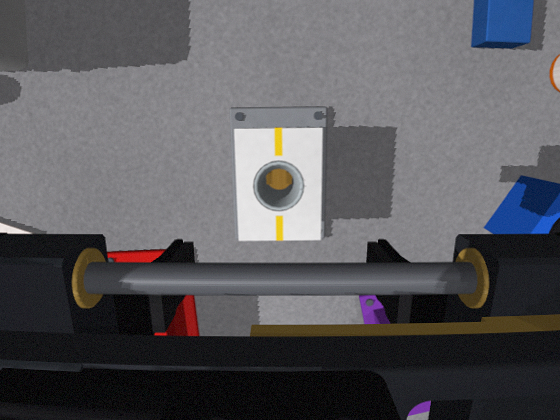

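The wrist view shows the white foot's mouth at pixel ≈(278.5,186), with line pieces at (278,141) and (279,228). That puts the line at 19.55° and the centre at ≈(0.497,0.208). Now to the screw.

Request:
play_rows:
  commands:
    - {"fingers": -1, "tx": 0, "ty": 0.655, "tz": 0.19, "ax": 0.158, "ay": 0, "az": 0}
    - {"fingers": -1, "tx": 0, "ty": 0.655, "tz": 0.19, "ax": 0.158, "ay": 0, "az": 0}
    - {"fingers": -1, "tx": 0, "ty": 0.655, "tz": 0.19, "ax": 0.158, "ay": 0, "az": 0}
    - {"fingers": -1, "tx": 0, "ty": 0.655, "tz": 0.19, "ax": 0.158, "ay": 0, "az": 0}
    - {"fingers": -1, "tx": 0, "ty": 0.655, "tz": 0.19, "ax": 0.158, "ay": 0, "az": 0}

```text
time_s: 2.38
tcp_pos: [0.5036, 0.0002, 0.2996]
ee_rot: [[0.0, -0.156, -0.988], [0.0, -0.988, 0.156], [-1.0, -0.0, -0.0]]
wrist_force: [1.0, 0.4, -0.4]
gripper_width: 1.006
```

```bash
python3 -c "
from h import *
go([.518,-.309,.25],-99)"
```

```text
tcp [5.036e-01 2.000e-04 2.996e-01] yaw -99.0 t 2.3833 j [ 19.   8. -11.  -0. -72.  63.] w 1.006 F [ 1.   0.4 -0.4] M [-0.   -0.14  0.06]
{'tx': 0.066, 'ty': 0.4043, 'tz': -0.0832, 'ax': 0.0002, 'ay': -0.0001, 'az': 0.0001} rows 8.0
```

Request:
play_rows:
  commands:
    - {"fingers": -1, "tx": 0.066, "ty": 0.404, "tz": -0.083, "ax": 0, "ay": 0, "az": 0}
    - {"fingers": -1, "tx": 0.066, "ty": 0.404, "tz": -0.083, "ax": 0, "ay": 0, "az": 0}
    - {"fingers": -1, "tx": 0.066, "ty": 0.404, "tz": -0.083, "ax": 0, "ay": 0, "az": 0}
    - {"fingers": -1, "tx": 0.066, "ty": 0.404, "tz": -0.083, "ax": 0, "ay": 0, "az": 0}
    - {"fingers": -1, "tx": 0.066, "ty": 0.404, "tz": -0.083, "ax": 0, "ay": 0, "az": 0}

```text
time_s: 2.8
tcp_pos: [0.5139, -0.2054, 0.2664]
ee_rot: [[0.0, -0.152, -0.988], [0.0, -0.988, 0.152], [-1.0, -0.0, -0.0]]
wrist_force: [1.4, 0.3, 0.2]
gripper_width: 0.995
```

```bash
python3 -c "
from h import *
go([.518,-.309,.25],-99)"
```

```text
tcp [ 0.5139 -0.2054  0.2664] yaw -98.8 t 2.8 j [ -5.  14.  -7.  -0. -68.  86.] w 0.995 F [1.4 0.3 0.2] M [ 0.07 -0.16  0.06]
{'tx': 0.0218, 'ty': 0.1357, 'tz': -0.0264, 'ax': 0.0013, 'ay': -0.0001, 'az': 0.0001} rows 3.0
```

Request:
play_rows:
  commands:
    - {"fingers": -1, "tx": 0.022, "ty": 0.135, "tz": -0.025, "ax": 0, "ay": 0, "az": 0}
    - {"fingers": -1, "tx": 0.022, "ty": 0.135, "tz": -0.025, "ax": 0, "ay": 0, "az": 0}
    - {"fingers": -1, "tx": 0.022, "ty": 0.135, "tz": -0.025, "ax": 0, "ay": 0, "az": 0}
    - {"fingers": -1, "tx": 0.022, "ty": 0.135, "tz": -0.025, "ax": 0, "ay": 0, "az": 0}

```text
time_s: 3.13
tcp_pos: [0.5165, -0.3101, 0.2479]
ee_rot: [[-0.003, -0.158, -0.987], [0.001, -0.987, 0.158], [-1.0, -0.0, 0.003]]
wrist_force: [0.4, 0.7, 1.0]
gripper_width: 0.996
```

```bash
python3 - <<'E'
from h import *
p=shot('wrist');save('w2',p['image'])
for f in spotter.silhouettes('yellow_screw_grip',p)[:3]:
    print(f['score'],f['uv'],onz(p,f['uv'],.108),f['region'].sum())
# model overlay at current best guess
c=np.array([.519,-.310]);a=np.radians(-9)
im=p['image'].copy();e=np.array([np.cos(a),np.sin(a)]);n=np.array([-e[1],e[0]])
q=[np.r_[c+s*.027*e+t*.007*n,.130] for s,t in((1,1),(1,-1),(-1,-1),(-1,1))]
th=np.linspace(0,6.28,40);fl=[np.r_[c+.03*np.array([np.cos(t),np.sin(t)]),.084] for t in th]
cv2.polylines(im,[proj(p,q).round().astype(int)],True,(255,0,0));cv2.polylines(im,[proj(p,fl).round().astype(int)],True,(0,255,255))
print(proj(p,q).round(1).tolist())
u,v=proj(p,np.r_[c,.108])[0].astype(int);x=max(u-90,0);y=max(v-75,0)
save('w2c',cv2.resize(im[y:y+150,x:x+180],None,fx=4,fy=4,interpolation=cv2.INTER_CUBIC));print('crop origin',x,y)
go([.518,-.309,.25],-99)
E
```

```text
0.89 [294.8, 306.0] [[ 0.41942919 -0.30787648  0.108     ]] 837
0.59 [274.7, 192.4] [[ 0.52693347 -0.30674335  0.108     ]] 3320
[[270.8, 172.6], [289.2, 172.6], [288.8, 239.9], [271.3, 239.9]]
crop origin 190 125
tcp [ 0.5169 -0.3073  0.2493] yaw -98.9 t 3.2333 j [-15.  19.  -2.  -0. -68.  96.] w 1.0 F [-0.6  0.6 -0.5] M [ 0.11 -0.01  0.02]
{'tx': -0.001, 'ty': 0.002, 'tz': -0.0018, 'ax': 0.0005, 'ay': 0.0004, 'az': 0.0002} rows 1.0
```

View pics/w2c.png

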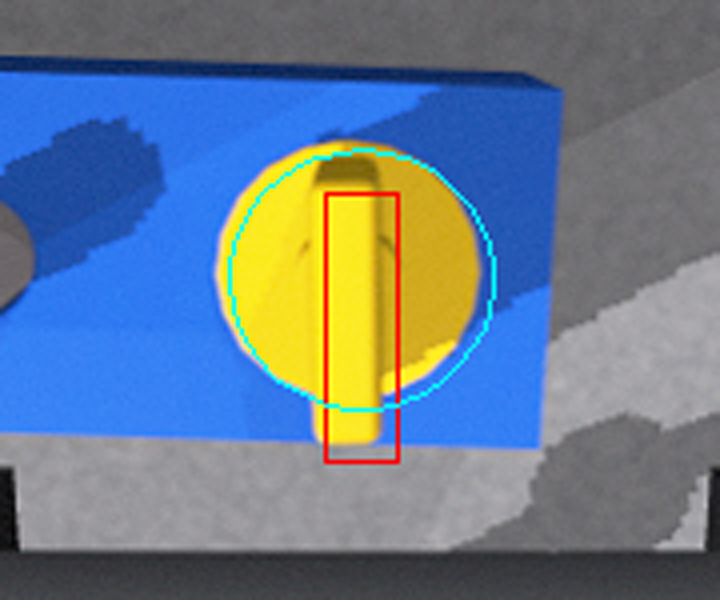

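The crop (origin (190,125)) shows the flange centre at pixel ≈(277,192) and the wing parallel to the predicted direction. The screw lies about 3 mm left of and 5 mm ahead of the TCP. The sensed pose is noisy at about 2 mm, so I'll go lower and average the readings.

Request:
play_rows:
  commands:
    - {"fingers": -1, "tx": 0.05, "ty": -0.0045, "tz": -0.0067, "ax": 0, "ay": 0, "az": 0}
    - {"fingers": -1, "tx": 0.1, "ty": -0.0045, "tz": -0.0067, "ax": 0, "ay": 0, "az": 0}
    - {"fingers": -1, "tx": 0.105, "ty": -0.0045, "tz": -0.0067, "ax": 0, "ay": 0, "az": 0}
    - {"fingers": -1, "tx": 0.105, "ty": -0.0045, "tz": -0.0067, "ax": 0, "ay": 0, "az": 0}

```text
time_s: 3.57
tcp_pos: [0.5215, -0.3032, 0.1697]
ee_rot: [[-0.005, -0.152, -0.988], [0.001, -0.988, 0.152], [-1.0, -0.001, 0.005]]
wrist_force: [-0.2, -0.6, 0.3]
gripper_width: 1.002
```

```bash
python3 - <<'E'
from h import *
S=[];out=[]
for i in range(5):
    p=shot('wrist');S.append(p['state']['tcp_pos']);h=cv2.cvtColor(p['image'],cv2.COLOR_RGB2HSV)
m=np.mean(S,0);print('mean',m.round(4),np.std(S,0).round(4))
R=np.array(p['state']['ee_rot']);yaw=np.arctan2(R[1,1],R[0,1])
y=np.array([np.cos(yaw),np.sin(yaw),0]);x=np.array([0,0,-1.]);p['state']=dict(p['state'],tcp_pos=m,ee_rot=np.c_[x,y,np.cross(x,y)])
R=p['state']['ee_rot']
mk=cv2.inRange(h,(18,110,60),(35,255,255))
n,l,st,c=cv2.connectedComponentsWithStats(mk)
for i in range(1,n):
    if st[i,4]>400: print(st[i],c[i])
def draw(cx,im):
    a=yaw+np.pi/2
    e=np.array([np.cos(a),np.sin(a)]);n=np.array([-e[1],e[0]])
    q=[np.r_[cx+s*.027*e+t*.007*n,.130] for s,t in((1,1),(1,-1),(-1,-1),(-1,1))]
    th=np.linspace(0,6.28,40);fl=[np.r_[cx+.03*np.array([np.cos(t),np.sin(t)]),.084] for t in th]
    cv2.polylines(im,[proj(p,q).round().astype(int)],True,(255,0,0));cv2.polylines(im,[proj(p,fl).round().astype(int)],True,(0,0,0))
    print(proj(p,q).round(1).tolist(),proj(p,np.r_[cx,.084]))
im=p['image'].copy();draw(m[:2],im)
save('w3',im[60:360,80:480].repeat(2,0).repeat(2,1))
go([.518,-.309,.17],-99)
E
```

```text
mean [ 0.5233 -0.3045  0.1728] [0.001  0.0007 0.0017]
[ 243  181   84   83 5341] [284.57011796 222.09380266]
[  71  248   34   61 1021] [ 84.72869736 277.80509305]
[ 456  248   34   60 1013] [475.41757157 277.73445212]
[ 250  314  310   23 4083] [412.42493265 327.22703894]
[[268.2, 196.2], [293.6, 196.2], [292.6, 285.8], [269.0, 285.7]] [[280.68741774 220.71595668]]
tcp [ 0.5237 -0.3054  0.174 ] yaw -98.8 t 3.8167 j [-15.  23.  -8.   0. -59.  96.] w 0.994 F [0.2 0.9 0.7] M [-0.01  0.02 -0.05]
{'tx': 0.0053, 'ty': 0.006, 'tz': 0.0068, 'ax': 0.0009, 'ay': -0.0015, 'az': -0.0003} rows 1.0
```

View pics/w3.png

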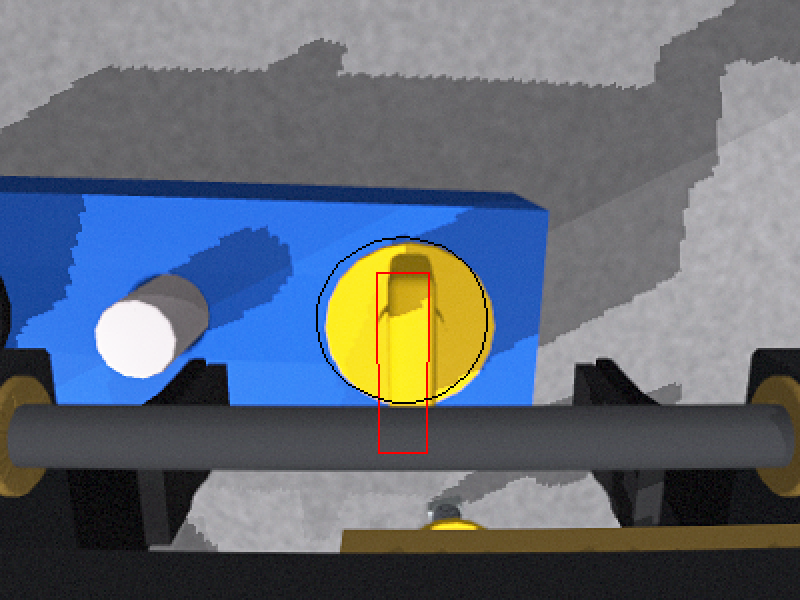

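The flange centre is at px (285,222) against a predicted (281,221), so I'll shift +2.8 mm in tool y and +1.3 mm in tool z, go down 62 mm and close.

Request:
play_rows:
  commands:
    - {"fingers": -1, "tx": 0.03, "ty": 0.0037, "tz": 0.0017, "ax": 0, "ay": 0, "az": 0}
    - {"fingers": -1, "tx": 0.06, "ty": 0.0037, "tz": 0.0017, "ax": 0, "ay": 0, "az": 0}
    - {"fingers": -1, "tx": 0.083, "ty": 0.0037, "tz": 0.0017, "ax": 0, "ay": 0, "az": 0}
    - {"fingers": -1, "tx": 0.083, "ty": 0.0037, "tz": 0.0017, "ax": 0, "ay": 0, "az": 0}
    - {"fingers": 0.3, "tx": 0.083, "ty": 0.0037, "tz": 0.0017, "ax": 0, "ay": 0, "az": 0}

```text
time_s: 4.23
tcp_pos: [0.521, -0.3081, 0.1097]
ee_rot: [[0.0, -0.154, -0.988], [-0.001, -0.988, 0.154], [-1.0, 0.001, -0.0]]
wrist_force: [-0.3, -0.2, -0.3]
gripper_width: 0.971
```

Request:
play_rows:
  commands:
    - {"fingers": 1, "tx": 0, "ty": 0, "tz": 0, "ax": 0, "ay": 0, "az": 0}
    - {"fingers": 1, "tx": 0, "ty": 0, "tz": 0, "ax": 0, "ay": 0, "az": 0}
    - {"fingers": 1, "tx": 0, "ty": 0, "tz": 0, "ax": 0, "ay": 0, "az": 0}
    - {"fingers": 1, "tx": 0, "ty": 0, "tz": 0, "ax": 0, "ay": 0, "az": 0}
    - {"fingers": 1, "tx": 0, "ty": 0, "tz": 0, "ax": 0, "ay": 0, "az": 0}

```text
time_s: 4.65
tcp_pos: [0.521, -0.3079, 0.1097]
ee_rot: [[0.001, -0.155, -0.988], [-0.0, -0.988, 0.155], [-1.0, 0.0, -0.001]]
wrist_force: [-0.2, -0.6, 0.4]
gripper_width: 0.625
```

Request:
play_rows:
  commands:
    - {"fingers": 1, "tx": 0, "ty": 0, "tz": 0, "ax": 0, "ay": 0, "az": 0}
    - {"fingers": 1, "tx": 0, "ty": 0, "tz": 0, "ax": 0, "ay": 0, "az": 0}
    - {"fingers": 1, "tx": 0, "ty": 0, "tz": 0, "ax": 0, "ay": 0, "az": 0}

```text
time_s: 4.9
tcp_pos: [0.5207, -0.3078, 0.109]
ee_rot: [[-0.0, -0.155, -0.988], [-0.0, -0.988, 0.155], [-1.0, 0.0, 0.0]]
wrist_force: [0.8, 0.6, 0.2]
gripper_width: 0.401
```

```bash
python3 - <<'E'
from h import *
S=[]
for i in range(4): S.append(shot('top')['state']['tcp_pos'])
print(np.mean(S,0).round(4));go([.518,-.309,.25],-99)
E
```

```text
[ 0.5207 -0.3078  0.109 ]
tcp [ 0.5207 -0.3078  0.1089] yaw -98.9 t 5.1 j [-15.  27. -12.   0. -51.  96.] w 0.219 F [ 1.4  0.9 -0.2] M [ 0.03 -0.02  0.02]
{'tx': -0.1881, 'ty': 0.0021, 'tz': 0.0033, 'ax': 0.0006, 'ay': 0.0001, 'az': 0.0} rows 4.0
```

Request:
play_rows:
  commands:
    - {"fingers": 1, "tx": 0, "ty": 0, "tz": 0, "ax": 0, "ay": 0, "az": 0}
    - {"fingers": 1, "tx": 0, "ty": 0, "tz": 0, "ax": 0, "ay": 0, "az": 0}
    - {"fingers": 1, "tx": 0, "ty": 0, "tz": 0, "ax": 0, "ay": 0, "az": 0}
    - {"fingers": 1, "tx": -0.01, "ty": 0, "tz": 0, "ax": 0, "ay": 0, "az": 0}
    - {"fingers": 1, "tx": -0.03, "ty": 0, "tz": 0, "ax": 0, "ay": 0, "az": 0}

```text
time_s: 5.52
tcp_pos: [0.5189, -0.307, 0.1295]
ee_rot: [[-0.006, -0.155, -0.988], [0.003, -0.988, 0.155], [-1.0, -0.002, 0.006]]
wrist_force: [1.3, -0.3, -1.7]
gripper_width: 0.159
```

```bash
python3 - <<'E'
from h import *
go([.5207,-.3078,.26],-99)
E
```

```text
tcp [ 0.5189 -0.307   0.1295] yaw -98.9 t 5.5167 j [-15.  26. -11.  -0. -54.  96.] w 0.159 F [ 1.3 -0.3 -1.7] M [-0.02 -0.01 -0.01]
{'tx': -0.1741, 'ty': 0.0004, 'tz': -0.0015, 'ax': 0.0003, 'ay': 0.0019, 'az': 0.0005} rows 4.0
```

Gripped: the width is 13.9 mm, which matches the wing. Lifting.

Request:
play_rows:
  commands:
    - {"fingers": 1, "tx": -0.04, "ty": 0, "tz": 0, "ax": 0, "ay": 0, "az": 0}
    - {"fingers": 1, "tx": -0.08, "ty": 0, "tz": 0, "ax": 0, "ay": 0, "az": 0}
    - {"fingers": 1, "tx": -0.12, "ty": 0, "tz": 0, "ax": 0, "ay": 0, "az": 0}
    - {"fingers": 1, "tx": -0.16, "ty": 0, "tz": 0, "ax": 0, "ay": 0, "az": 0}
    - {"fingers": 1, "tx": -0.18, "ty": 0, "tz": 0, "ax": 0, "ay": 0, "az": 0}

```text
time_s: 5.93
tcp_pos: [0.5216, -0.3083, 0.2712]
ee_rot: [[0.006, -0.154, -0.988], [-0.003, -0.988, 0.154], [-1.0, 0.002, -0.006]]
wrist_force: [0.3, 0.1, -1.5]
gripper_width: 0.16
```

```bash
python3 - <<'E'
from h import *
go([.497,.208,.27],-70.5)
E
```

```text
tcp [ 0.5216 -0.3083  0.2712] yaw -98.9 t 5.9333 j [-15.  19.   0.   0. -71.  96.] w 0.16 F [ 0.3  0.1 -1.5] M [-0.   -0.16  0.01]
{'tx': -0.0004, 'ty': -0.6751, 'tz': 0.1386, 'ax': -0.1576, 'ay': -0.0018, 'az': -0.001} rows 13.0
```

Request:
play_rows:
  commands:
    - {"fingers": 1, "tx": 0, "ty": -0.03, "tz": 0.006, "ax": -0.02, "ay": 0, "az": 0}
    - {"fingers": 1, "tx": 0, "ty": -0.075, "tz": 0.015, "ax": -0.05, "ay": 0, "az": 0}
    - {"fingers": 1, "tx": 0, "ty": -0.12, "tz": 0.025, "ax": -0.08, "ay": 0, "az": 0}
    - {"fingers": 1, "tx": 0, "ty": -0.17, "tz": 0.035, "ax": -0.12, "ay": 0, "az": 0}
    - {"fingers": 1, "tx": 0, "ty": -0.22, "tz": 0.045, "ax": -0.1578, "ay": 0, "az": 0}

```text
time_s: 6.35
tcp_pos: [0.512, -0.1381, 0.2665]
ee_rot: [[-0.001, 0.339, -0.941], [0.001, -0.941, -0.339], [-1.0, -0.001, 0.0]]
wrist_force: [1.2, 0.4, -1.9]
gripper_width: 0.159
```

```bash
python3 - <<'E'
from h import *
go([.497,.208,.27],-70.5)
E
```

```text
tcp [ 0.512  -0.1381  0.2665] yaw -70.2 t 6.35 j [  2.  12. -10.  -0. -68. 107.] w 0.159 F [ 1.2  0.4 -1.9] M [ 0.07 -0.14 -0.04]
{'tx': -0.0045, 'ty': -0.441, 'tz': -0.1374, 'ax': 0.0016, 'ay': 0.0001, 'az': 0.0002} rows 9.0
```

Request:
play_rows:
  commands:
    - {"fingers": 1, "tx": 0, "ty": -0.05, "tz": -0.015, "ax": 0, "ay": 0, "az": 0}
    - {"fingers": 1, "tx": 0, "ty": -0.1, "tz": -0.03, "ax": 0, "ay": 0, "az": 0}
    - {"fingers": 1, "tx": 0, "ty": -0.15, "tz": -0.045, "ax": 0, "ay": 0, "az": 0}
    - {"fingers": 1, "tx": 0, "ty": -0.2, "tz": -0.06, "ax": 0, "ay": 0, "az": 0}
    - {"fingers": 1, "tx": 0, "ty": -0.25, "tz": -0.075, "ax": 0, "ay": 0, "az": 0}

```text
time_s: 6.77
tcp_pos: [0.5023, 0.0578, 0.2668]
ee_rot: [[-0.0, 0.334, -0.943], [0.0, -0.943, -0.334], [-1.0, -0.0, 0.0]]
wrist_force: [1.2, -0.2, -1.9]
gripper_width: 0.158
```

```bash
python3 - <<'E'
from h import *
go([.497,.208,.27],-70.5)
E
```

```text
tcp [0.5023 0.0578 0.2668] yaw -70.5 t 6.7667 j [ 25.   9. -14.  -0. -67.  85.] w 0.158 F [ 1.2 -0.2 -1.9] M [-0.04 -0.19 -0.03]
{'tx': -0.0043, 'ty': -0.1912, 'tz': -0.0603, 'ax': 0.0, 'ay': 0.0, 'az': 0.0001} rows 4.0
```

Request:
play_rows:
  commands:
    - {"fingers": 1, "tx": 0, "ty": -0.05, "tz": -0.016, "ax": 0, "ay": 0, "az": 0}
    - {"fingers": 1, "tx": -0.002, "ty": -0.1, "tz": -0.032, "ax": 0, "ay": 0, "az": 0}
    - {"fingers": 1, "tx": -0.004, "ty": -0.15, "tz": -0.047, "ax": 0, "ay": 0, "az": 0}
    - {"fingers": 1, "tx": -0.004, "ty": -0.18, "tz": -0.057, "ax": 0, "ay": 0, "az": 0}
    - {"fingers": 1, "tx": -0.004, "ty": -0.191, "tz": -0.06, "ax": 0, "ay": 0, "az": 0}

```text
time_s: 7.18
tcp_pos: [0.4973, 0.2094, 0.2694]
ee_rot: [[-0.0, 0.337, -0.941], [0.001, -0.941, -0.337], [-1.0, -0.001, -0.0]]
wrist_force: [0.6, 0.8, -2.7]
gripper_width: 0.158
```

Request:
play_rows:
  commands:
    - {"fingers": 1, "tx": 0, "ty": 0, "tz": 0, "ax": 0, "ay": 0, "az": 0}
    - {"fingers": 1, "tx": 0, "ty": 0, "tz": 0, "ax": 0, "ay": 0, "az": 0}
    - {"fingers": 1, "tx": 0, "ty": 0, "tz": 0, "ax": 0, "ay": 0, "az": 0}

```text
time_s: 7.43
tcp_pos: [0.4976, 0.2048, 0.2694]
ee_rot: [[-0.001, 0.333, -0.943], [-0.001, -0.943, -0.333], [-1.0, 0.0, 0.001]]
wrist_force: [-0.6, 1.2, -2.7]
gripper_width: 0.157
```

```bash
python3 - <<'E'
from h import *
S=[]
for i in range(3): p=shot('wrist');S.append(p['state']['tcp_pos'])
a=shot('scene');m=np.mean(S,0);print(m.round(4),np.std(S,0).round(4))
R=np.array(p['state']['ee_rot']);print(R.round(4))
p['state']=dict(p['state'],tcp_pos=m)
h=cv2.cvtColor(p['image'],cv2.COLOR_RGB2HSV);mk=cv2.inRange(h,(18,110,60),(35,255,255))
n,l,st,c=cv2.connectedComponentsWithStats(mk)
for i in range(1,n):
    if st[i,4]>60: print(st[i],c[i],onz(p,c[i],.085).round(4))
# scene overlay: expected screw axis and the well circle
th=np.linspace(0,6.28,60);w=np.array([.497,.208])
for q in(a,p):
    im=q['image']
    for rr in(.0225,):
        cv2.polylines(im,[proj(q,[np.r_[w+rr*np.array([np.cos(t),np.sin(t)]),.085] for t in th]).round().astype(int)],True,(255,0,0))
    cv2.polylines(im,[proj(q,[m+[0,0,z] for z in(.02,-.1)]).round().astype(int)],False,(0,255,255))
A=cv2.resize(a['image'][80:280,290:490],(480,480),interpolation=cv2.INTER_CUBIC)
save('x4',np.hstack([A[:,60:420],cv2.resize(p['image'][80:280,190:370],(432,480),interpolation=cv2.INTER_CUBIC)]))
go([.497,.208,.27],-70.5)
E
```

```text
[0.4977 0.2047 0.2695] [0.0001 0.0001 0.0001]
[[-2.000e-04  3.322e-01 -9.432e-01]
 [-2.000e-04 -9.432e-01 -3.322e-01]
 [-1.000e+00  1.000e-04  3.000e-04]]
[273 130   8  31 248] [276.5 145. ] [[0.5408 0.2242 0.085 ]]
[ 226  175  109  135 6203] [279.6126068  231.73754635] [[0.4614 0.1931 0.085 ]]
[  79  295  388   42 6123] [286.28940062 325.00636943] [[0.3642 0.1512 0.085 ]]
tcp [0.4979 0.2048 0.2696] yaw -70.6 t 7.6333 j [ 40.  12.  -9.   0. -68.  70.] w 0.155 F [ 0.2  0.2 -2.6] M [-0.07 -0.09 -0.06]
{'tx': -0.0005, 'ty': -0.0044, 'tz': -0.0002, 'ax': -0.0005, 'ay': 0.0, 'az': -0.0} rows 1.0
```

View pics/x4.png

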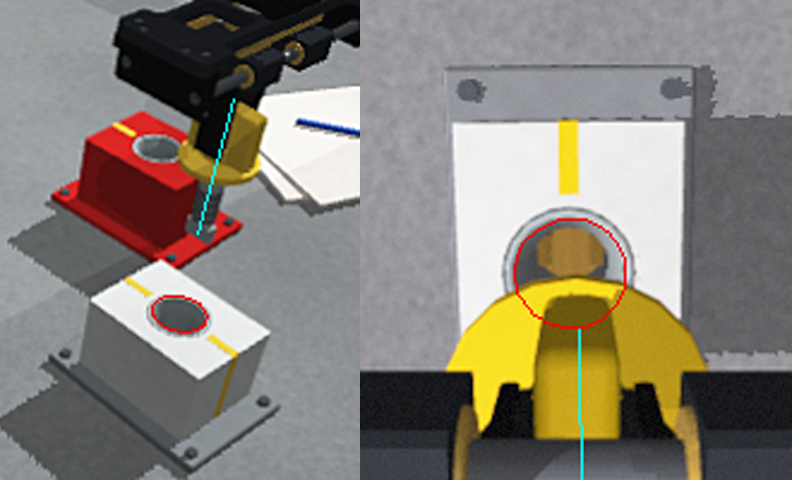

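Both views put the mouth at the predicted circle (0.497,0.208). The settled TCP is (0.4977,0.2047) and the screw hangs upright along the tool axis. I'll correct 3.3 mm in tool y and start down.

Request:
play_rows:
  commands:
    - {"fingers": 1, "tx": 0, "ty": -0.0044, "tz": 0, "ax": 0, "ay": 0, "az": 0}
    - {"fingers": 1, "tx": 0.02, "ty": -0.0044, "tz": 0, "ax": 0, "ay": 0, "az": 0}
    - {"fingers": 1, "tx": 0.05, "ty": -0.0044, "tz": 0, "ax": 0, "ay": 0, "az": 0}
    - {"fingers": 1, "tx": 0.08, "ty": -0.0044, "tz": 0, "ax": 0, "ay": 0, "az": 0}
    - {"fingers": 1, "tx": 0.09, "ty": -0.0044, "tz": 0, "ax": 0, "ay": 0, "az": 0}

```text
time_s: 8.05
tcp_pos: [0.4949, 0.2079, 0.1988]
ee_rot: [[-0.005, 0.333, -0.943], [-0.003, -0.943, -0.333], [-1.0, 0.001, 0.006]]
wrist_force: [-0.9, 0.2, -2.2]
gripper_width: 0.16
```

Request:
play_rows:
  commands:
    - {"fingers": 1, "tx": 0, "ty": 0, "tz": 0, "ax": 0, "ay": 0, "az": 0}
    - {"fingers": 1, "tx": 0, "ty": 0, "tz": 0, "ax": 0, "ay": 0, "az": 0}
    - {"fingers": 1, "tx": 0, "ty": 0, "tz": 0, "ax": 0, "ay": 0, "az": 0}

```text
time_s: 8.3
tcp_pos: [0.4978, 0.2096, 0.2036]
ee_rot: [[0.003, 0.334, -0.943], [0.001, -0.943, -0.334], [-1.0, -0.0, -0.003]]
wrist_force: [0.3, 0.4, -2.8]
gripper_width: 0.159
```

```bash
python3 - <<'E'
from h import *
go([.497,.208,.15],-70.5)
E
```

```text
tcp [0.4978 0.2096 0.2036] yaw -70.5 t 8.3 j [ 40.  16. -15.   0. -59.  69.] w 0.159 F [ 0.3  0.4 -2.8] M [-0.05 -0.   -0.  ]
{'tx': 0.0714, 'ty': 0.0018, 'tz': 0.0019, 'ax': 0.0001, 'ay': -0.001, 'az': 0.0001} rows 2.0
```

Request:
play_rows:
  commands:
    - {"fingers": 1, "tx": 0.01, "ty": 0.001, "tz": 0.001, "ax": 0, "ay": 0, "az": 0}
    - {"fingers": 1, "tx": 0.03, "ty": 0.001, "tz": 0.001, "ax": 0, "ay": 0, "az": 0}
    - {"fingers": 1, "tx": 0.05, "ty": 0.001, "tz": 0.001, "ax": 0, "ay": 0, "az": 0}
    - {"fingers": 1, "tx": 0.065, "ty": 0.001, "tz": 0.001, "ax": 0, "ay": 0, "az": 0}
    - {"fingers": 1, "tx": 0.075, "ty": 0.001, "tz": 0.001, "ax": 0, "ay": 0, "az": 0}

```text
time_s: 8.72
tcp_pos: [0.496, 0.208, 0.145]
ee_rot: [[-0.0, 0.334, -0.943], [-0.0, -0.943, -0.334], [-1.0, -0.0, 0.0]]
wrist_force: [0.2, 0.2, -2.1]
gripper_width: 0.158
```

Request:
play_rows:
  commands:
    - {"fingers": 1, "tx": 0, "ty": 0, "tz": 0, "ax": 0, "ay": 0, "az": 0}
    - {"fingers": 1, "tx": 0, "ty": 0, "tz": 0, "ax": 0, "ay": 0, "az": 0}
    - {"fingers": 1, "tx": 0, "ty": 0, "tz": 0, "ax": 0, "ay": 0, "az": 0}

```text
time_s: 8.97
tcp_pos: [0.4969, 0.2086, 0.1467]
ee_rot: [[0.002, 0.334, -0.942], [0.001, -0.942, -0.334], [-1.0, -0.0, -0.002]]
wrist_force: [-0.2, -0.7, -2.6]
gripper_width: 0.158
```

```bash
python3 - <<'E'
from h import *
go([.497,.208,.116],-70.5)
E
```

```text
tcp [0.4969 0.2086 0.1467] yaw -70.5 t 8.9667 j [ 40.  19. -19.   0. -52.  69.] w 0.158 F [-0.2 -0.7 -2.6] M [-0.04  0.01 -0.05]
{'tx': 0.041, 'ty': 0.0008, 'tz': 0.0003, 'ax': 0.0001, 'ay': -0.0007, 'az': 0.0001} rows 1.0
```

Free in the bore. Now slowly: 20 mm to just past the slot entry, then further.

Request:
play_rows:
  commands:
    - {"fingers": 1, "tx": 0.006, "ty": 0, "tz": 0, "ax": 0, "ay": 0, "az": 0}
    - {"fingers": 1, "tx": 0.012, "ty": 0, "tz": 0, "ax": 0, "ay": 0, "az": 0}
    - {"fingers": 1, "tx": 0.018, "ty": 0, "tz": 0, "ax": 0, "ay": 0, "az": 0}
    - {"fingers": 1, "tx": 0.023, "ty": 0, "tz": 0, "ax": 0, "ay": 0, "az": 0}
    - {"fingers": 1, "tx": 0.028, "ty": 0, "tz": 0, "ax": 0, "ay": 0, "az": 0}

```text
time_s: 9.38
tcp_pos: [0.4962, 0.2081, 0.1242]
ee_rot: [[-0.0, 0.334, -0.943], [-0.0, -0.943, -0.334], [-1.0, 0.0, 0.0]]
wrist_force: [0.1, 0.7, -1.7]
gripper_width: 0.161
```

Request:
play_rows:
  commands:
    - {"fingers": 1, "tx": 0.002, "ty": 0, "tz": 0, "ax": 0, "ay": 0, "az": 0}
    - {"fingers": 1, "tx": 0.004, "ty": 0, "tz": 0, "ax": 0, "ay": 0, "az": 0}
    - {"fingers": 1, "tx": 0.006, "ty": 0, "tz": 0, "ax": 0, "ay": 0, "az": 0}
    - {"fingers": 1, "tx": 0.008, "ty": 0, "tz": 0, "ax": 0, "ay": 0, "az": 0}

```text
time_s: 9.72
tcp_pos: [0.4964, 0.2083, 0.1187]
ee_rot: [[0.0, 0.334, -0.943], [0.0, -0.943, -0.334], [-1.0, -0.0, -0.0]]
wrist_force: [-0.6, -0.6, -2.7]
gripper_width: 0.159
```

The TCP is below the "proud" height of 0.126, so the tongue is in the slot. Creep to contact.

Request:
play_rows:
  commands:
    - {"fingers": 1, "tx": 0.0013, "ty": 0, "tz": 0, "ax": 0, "ay": 0, "az": 0}
    - {"fingers": 1, "tx": 0.0026, "ty": 0, "tz": 0, "ax": 0, "ay": 0, "az": 0}
    - {"fingers": 1, "tx": 0.0035, "ty": 0, "tz": 0, "ax": 0, "ay": 0, "az": 0}
    - {"fingers": 1, "tx": 0.0035, "ty": 0, "tz": 0, "ax": 0, "ay": 0, "az": 0}

```text
time_s: 10.05
tcp_pos: [0.4962, 0.2082, 0.116]
ee_rot: [[-0.0, 0.334, -0.943], [-0.0, -0.943, -0.334], [-1.0, 0.0, 0.0]]
wrist_force: [-0.2, -0.1, -2.5]
gripper_width: 0.159
```

Request:
play_rows:
  commands:
    - {"fingers": 1, "tx": 0.0006, "ty": 0, "tz": 0, "ax": 0, "ay": 0, "az": 0}
    - {"fingers": 1, "tx": 0.0006, "ty": 0, "tz": 0, "ax": 0, "ay": 0, "az": 0}

```text
time_s: 10.22
tcp_pos: [0.4963, 0.2082, 0.1159]
ee_rot: [[0.0, 0.334, -0.943], [0.0, -0.943, -0.334], [-1.0, 0.0, -0.0]]
wrist_force: [-0.4, 0.2, -1.8]
gripper_width: 0.158
```

Request:
play_rows:
  commands:
    - {"fingers": 1, "tx": 0.0008, "ty": 0, "tz": 0, "ax": 0, "ay": 0, "az": 0}
    - {"fingers": 1, "tx": 0.0015, "ty": 0, "tz": 0, "ax": 0, "ay": 0, "az": 0}
    - {"fingers": 1, "tx": 0.0015, "ty": 0, "tz": 0, "ax": 0, "ay": 0, "az": 0}

```text
time_s: 10.47
tcp_pos: [0.4963, 0.2082, 0.1159]
ee_rot: [[0.001, 0.334, -0.942], [0.0, -0.942, -0.334], [-1.0, 0.0, -0.001]]
wrist_force: [-3.3, -0.8, 6.7]
gripper_width: 0.156
```

```bash
python3 - <<'E'
from h import *
go([.497,.208,.116],-70.5)
E
```

```text
tcp [0.4963 0.2082 0.1159] yaw -70.5 t 10.4667 j [ 40.  21. -21.   0. -48.  69.] w 0.156 F [-3.3 -0.8  6.7] M [-0.22  1.03 -0.02]
{'tx': -0.0001, 'ty': 0.0006, 'tz': -0.0007, 'ax': 0.0002, 'ay': -0.0002, 'az': -0.0001} rows 1.0
```

Home: contact at TCP z 0.1159 (expected 0.116), with about 9 N seating force. Ease off slightly and turn clockwise (+ax). I'll aim for about 112° so the thread itself turns about a quarter despite the play.

Request:
play_rows:
  commands:
    - {"fingers": 1, "tx": -0.001, "ty": 0, "tz": 0, "ax": 0.02, "ay": 0, "az": 0}
    - {"fingers": 1, "tx": -0.001, "ty": 0, "tz": 0, "ax": 0.05, "ay": 0, "az": 0}
    - {"fingers": 1, "tx": -0.001, "ty": 0, "tz": 0, "ax": 0.085, "ay": 0, "az": 0}
    - {"fingers": 1, "tx": -0.001, "ty": 0, "tz": 0, "ax": 0.12, "ay": 0, "az": 0}
    - {"fingers": 1, "tx": -0.001, "ty": 0, "tz": 0, "ax": 0.155, "ay": 0, "az": 0}

```text
time_s: 10.88
tcp_pos: [0.4967, 0.2082, 0.1159]
ee_rot: [[0.001, -0.151, -0.989], [0.0, -0.989, 0.151], [-1.0, -0.0, -0.001]]
wrist_force: [-0.4, -0.9, 1.3]
gripper_width: 0.155
```

```bash
python3 - <<'E'
from h import *
go([.4963,.2082,.116],-70.5-112)
E
```

```text
tcp [0.4967 0.2082 0.1159] yaw -98.7 t 10.8833 j [ 40.  21. -21.   0. -48.  41.] w 0.155 F [-0.4 -0.9  1.3] M [-0.31  0.14  0.07]
{'tx': -0.0001, 'ty': 0.0, 'tz': 0.0005, 'ax': 0.4657, 'ay': -0.0002, 'az': 0.0003} rows 12.0
```

Request:
play_rows:
  commands:
    - {"fingers": 1, "tx": 0, "ty": 0, "tz": 0, "ax": 0.033, "ay": 0, "az": 0}
    - {"fingers": 1, "tx": 0, "ty": 0, "tz": 0, "ax": 0.066, "ay": 0, "az": 0}
    - {"fingers": 1, "tx": 0, "ty": 0, "tz": 0, "ax": 0.1, "ay": 0, "az": 0}
    - {"fingers": 1, "tx": 0, "ty": 0, "tz": 0, "ax": 0.133, "ay": 0, "az": 0}
    - {"fingers": 1, "tx": 0, "ty": 0, "tz": 0, "ax": 0.166, "ay": 0, "az": 0}

```text
time_s: 11.3
tcp_pos: [0.4972, 0.2085, 0.116]
ee_rot: [[0.002, -0.623, -0.782], [0.001, -0.782, 0.623], [-1.0, -0.002, -0.001]]
wrist_force: [0.4, 0.4, 0.5]
gripper_width: 0.162
```

Request:
play_rows:
  commands:
    - {"fingers": 1, "tx": 0, "ty": 0, "tz": 0, "ax": 0.033, "ay": 0, "az": 0}
    - {"fingers": 1, "tx": 0, "ty": 0, "tz": 0, "ax": 0.066, "ay": 0, "az": 0}
    - {"fingers": 1, "tx": 0, "ty": 0, "tz": 0, "ax": 0.1, "ay": 0, "az": 0}
    - {"fingers": 1, "tx": 0, "ty": 0, "tz": 0, "ax": 0.133, "ay": 0, "az": 0}
    - {"fingers": 1, "tx": 0, "ty": 0, "tz": 0, "ax": 0.166, "ay": 0, "az": 0}

```text
time_s: 11.72
tcp_pos: [0.4975, 0.2087, 0.116]
ee_rot: [[0.003, -0.93, -0.368], [0.001, -0.368, 0.93], [-1.0, -0.003, 0.0]]
wrist_force: [1.3, -0.6, -0.4]
gripper_width: 0.157
```

```bash
python3 - <<'E'
from h import *
go([.4963,.2082,.116],-70.5-112)
E
```

```text
tcp [0.4975 0.2087 0.116 ] yaw -158.4 t 11.7167 j [ 40.  21. -21.   0. -47. -18.] w 0.157 F [ 1.3 -0.6 -0.4] M [-0.02 -0.52  0.05]
{'tx': -0.0, 'ty': 0.0017, 'tz': -0.0, 'ax': 0.1339, 'ay': 0.0002, 'az': 0.001} rows 4.0
```

Request:
play_rows:
  commands:
    - {"fingers": 1, "tx": 0, "ty": 0, "tz": 0, "ax": 0.033, "ay": 0, "az": 0}
    - {"fingers": 1, "tx": 0, "ty": 0, "tz": 0, "ax": 0.066, "ay": 0, "az": 0}
    - {"fingers": 1, "tx": 0, "ty": 0, "tz": 0, "ax": 0.1, "ay": 0, "az": 0}
    - {"fingers": 1, "tx": 0, "ty": 0, "tz": 0, "ax": 0.132, "ay": 0, "az": 0}
    - {"fingers": 1, "tx": 0, "ty": 0, "tz": 0, "ax": 0.132, "ay": 0, "az": 0}

```text
time_s: 12.13
tcp_pos: [0.4977, 0.2088, 0.116]
ee_rot: [[0.003, -0.999, 0.034], [0.002, 0.034, 0.999], [-1.0, -0.003, 0.002]]
wrist_force: [2.5, 0.3, -1.1]
gripper_width: 0.152
```

```bash
python3 - <<'E'
from h import *
go([.4963,.2082,.116],-70.5-112)
a=shot('scene');save('s5',cv2.resize(a['image'][100:300,290:490],(560,560),interpolation=cv2.INTER_CUBIC))
E
```

```text
tcp [0.4977 0.2088 0.116 ] yaw 178.0 t 12.1333 j [ 40.  21. -21.   0. -47. -42.] w 0.152 F [ 2.5  0.3 -1.1] M [ 0.07 -0.85  0.04]
{'tx': 0.0, 'ty': 0.0018, 'tz': -0.0008, 'ax': 0.0029, 'ay': 0.0006, 'az': 0.0011} rows 1.0
```

View pics/s5.png

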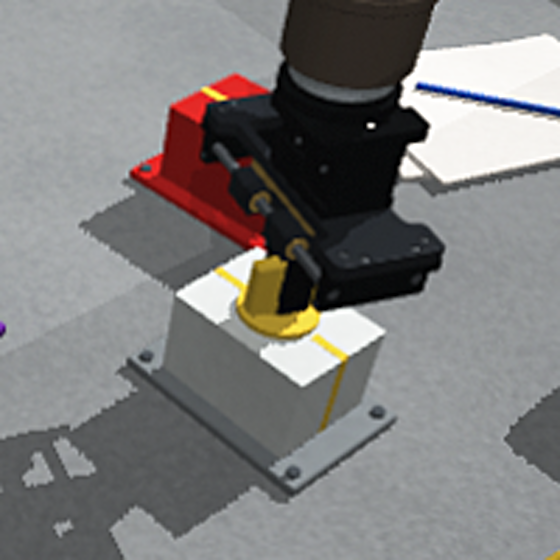

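The flange is flat on the foot's top at crop (278,310), and the wing has turned with the gripper by 111.5°. Release, then rise straight up.

Request:
play_rows:
  commands:
    - {"fingers": 0.4, "tx": 0, "ty": 0, "tz": 0, "ax": 0, "ay": 0, "az": 0}
    - {"fingers": 0, "tx": 0, "ty": 0, "tz": 0, "ax": 0, "ay": 0, "az": 0}
    - {"fingers": -0.5, "tx": 0, "ty": 0, "tz": 0, "ax": 0, "ay": 0, "az": 0}
    - {"fingers": -1, "tx": 0, "ty": 0, "tz": 0, "ax": 0, "ay": 0, "az": 0}
    - {"fingers": -1, "tx": 0, "ty": 0, "tz": 0, "ax": 0, "ay": 0, "az": 0}

```text
time_s: 12.6
tcp_pos: [0.496, 0.2081, 0.1151]
ee_rot: [[-0.001, -0.999, 0.033], [-0.0, 0.033, 0.999], [-1.0, 0.001, -0.0]]
wrist_force: [-0.8, 0.0, -0.6]
gripper_width: 0.452
```

Request:
play_rows:
  commands:
    - {"fingers": -1, "tx": 0, "ty": 0, "tz": 0, "ax": 0, "ay": 0, "az": 0}
    - {"fingers": -1, "tx": 0, "ty": 0, "tz": 0, "ax": 0, "ay": 0, "az": 0}
    - {"fingers": -1, "tx": 0, "ty": 0, "tz": 0, "ax": 0, "ay": 0, "az": 0}
    - {"fingers": -1, "tx": 0, "ty": 0, "tz": 0, "ax": 0, "ay": 0, "az": 0}
    - {"fingers": -1, "tx": 0, "ty": 0, "tz": 0, "ax": 0, "ay": 0, "az": 0}

```text
time_s: 13.02
tcp_pos: [0.4963, 0.2082, 0.1153]
ee_rot: [[0.0, -0.999, 0.033], [0.0, 0.033, 0.999], [-1.0, -0.0, 0.0]]
wrist_force: [0.2, 0.3, -0.6]
gripper_width: 0.831
```

Request:
play_rows:
  commands:
    - {"fingers": -1, "tx": -0.02, "ty": 0, "tz": 0, "ax": 0, "ay": 0, "az": 0}
    - {"fingers": -1, "tx": -0.05, "ty": 0, "tz": 0, "ax": 0, "ay": 0, "az": 0}
    - {"fingers": -1, "tx": -0.1, "ty": 0, "tz": 0, "ax": 0, "ay": 0, "az": 0}
    - {"fingers": -1, "tx": -0.15, "ty": 0, "tz": 0, "ax": 0, "ay": 0, "az": 0}
    - {"fingers": -1, "tx": -0.17, "ty": 0, "tz": 0, "ax": 0, "ay": 0, "az": 0}

```text
time_s: 13.43
tcp_pos: [0.4983, 0.2091, 0.2484]
ee_rot: [[0.008, -0.999, 0.032], [0.004, 0.032, 0.999], [-1.0, -0.008, 0.004]]
wrist_force: [0.9, 0.7, 0.4]
gripper_width: 0.997
```

Request:
play_rows:
  commands:
    - {"fingers": -1, "tx": 0, "ty": 0, "tz": 0, "ax": 0, "ay": 0, "az": 0}
    - {"fingers": -1, "tx": 0, "ty": 0, "tz": 0, "ax": 0, "ay": 0, "az": 0}
    - {"fingers": -1, "tx": 0, "ty": 0, "tz": 0, "ax": 0, "ay": 0, "az": 0}

```text
time_s: 13.68
tcp_pos: [0.4955, 0.2078, 0.2415]
ee_rot: [[-0.002, -0.999, 0.034], [-0.001, 0.034, 0.999], [-1.0, 0.002, -0.001]]
wrist_force: [0.7, 1.0, 0.0]
gripper_width: 1.0
```

```bash
python3 - <<'E'
from h import *
go([.4963,.2082,.24],-70.5-112)
p=shot('wrist');a=shot('scene')
# overlay of expected wing at home, yaw = line -111.5, and flange
c=np.array([.497,.208]);ang=np.radians(19.5-111.5);e=np.array([np.cos(ang),np.sin(ang)]);n=np.array([-e[1],e[0]])
for q in(p,a):
    im=q['image'];Q=[np.r_[c+s*.027*e+t*.007*n,.137] for s,t in((1,1),(1,-1),(-1,-1),(-1,1))]
    cv2.polylines(im,[proj(q,Q).round().astype(int)],True,(255,0,0))
    cv2.polylines(im,[proj(q,[np.r_[c+.03*np.array([np.cos(t),np.sin(t)]),.091] for t in np.linspace(0,6.28,50)]).round().astype(int)],True,(0,0,255))
save('f6',np.hstack([cv2.resize(a['image'][100:300,300:480],(396,440)),cv2.resize(p['image'][90:290,190:370],(396,440))]))
E
```

```text
tcp [0.4955 0.2078 0.2415] yaw 178.1 t 13.6833 j [ 40.  14. -12.  -0. -65. -42.] w 1.0 F [0.7 1.  0. ] M [ 0.12 -0.06 -0.04]
{'tx': 0.002, 'ty': -0.0011, 'tz': 0.0006, 'ax': 0.0032, 'ay': -0.0003, 'az': -0.0007} rows 1.0
```

View pics/f6.png

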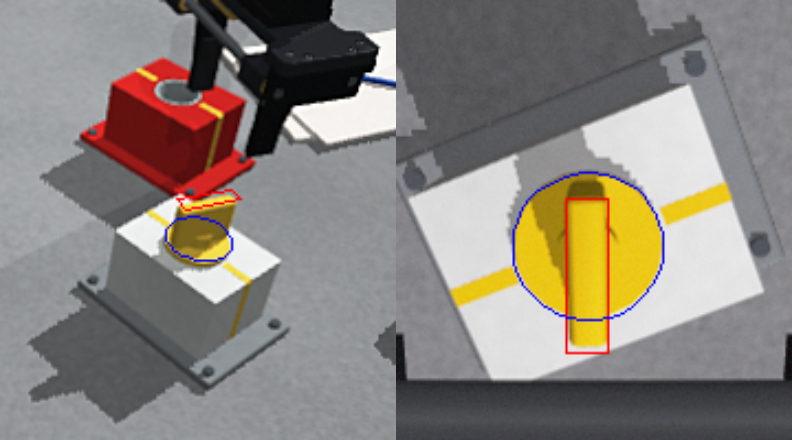

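The final view shows the flange flat and centred on the mouth, and the wing along the predicted turned direction (wrist crop (587,275)). The jaws are open and clear. Handing in.

```bash
python3 - <<'E'
from h import *
b=shot('top')
print([(f['uv'],round(f['score'],2)) for f in spotter.find_in('black_screw_grip',b)[:2]])
print(job.finish_job())
E
```

```text
[([325.9, 159.5], 0.91)]
the job is handed in; nothing more can be done
None
```

The yellow wing screw is fitted in the white foot. I took it from the rack, lowered it down the well with its wing along the line (19.5°), turned it about 111.5° clockwise and released it. I handed the job in at about 13.7 s.

- **Seated:** contact came at tool height 0.1159 m against 0.116 m expected, with about 9 N pressing the flange down. The final wrist picture shows the flange flat and centred on the mouth.
- **Turn:** I went past a quarter turn to take up the 25° of play, so the thread should have turned roughly 87°. I could not read the thread angle itself. The wing stayed where I left it after release.
- **Clear of the part:** the gripper is open and well above the screw.
- **Black screw:** it is still in its hole in the rack, about 2 pixels from where the top camera first saw it.
- **Small disagreement:** in the scene camera the screw looked 2–3 mm lower than my predicted outline. That is close to that camera's roughly 2 mm calibration error, and the wrist view matched.

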